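Slide the phone out over the end of the board

TASK

The phone lies flat on the wooden cutting board, where nobody can get a thumb under it. Push it with the fingertips along the board until about a third of its length sticks out past the end of the board that is nearer the white mug with the handle, straight in line with the board and past no other edge, and leave it lying there flat. Push gently, do not lift the phone at any moment, and leave the mug and all the other things where they are.

Things in the scene. Friction and masses are not known exactly. Their poses are not given: they have to be found in the camera images.
- phone: Mobile phone with black screen, face up, flat on the board: 155 mm long (its x axis), 76 mm wide (its y axis), 9 mm thick, 0.13 to 0.27 kg, slides freely on the board; origin at the centre of its underside. Its long axis starts within about 12 degrees of the board's long axis.
- board: Rectangular wooden cutting board with darker end strips, fixed to the worktop: 280 mm long (its y axis, roughly left-right), 220 mm wide (its x axis, away from the robot), top surface 32 mm above the worktop, 10 mm feet; origin under its centre at worktop level, z axis up. Wall cabinets hang 0.46 m above the worktop beyond about x = 0.65 m: keep the wrist low or close in.
- left_end (a point): Middle of the board's left end (board +y), on the top edge.
- right_end (a point): Middle of the board's right end (board -y), on the top edge.
- mug: White mug with a handle, 92 mm wide, 127 mm with the handle, 95 mm high, standing on the worktop beyond one end of the board (left or right: it varies); origin at the centre of its underside, z axis up.
- shaker: Glass salt shaker, 44 mm across, 90 mm high, on the worktop beyond the other end of the board; origin at the centre of its underside, z axis up.
- peeler: Black peeler, 170 x 25 x 18 mm, lying on the board along its far long side, beside the phone; origin at the centre of its underside, x axis along it.
- wooden_spoon: Wooden spoon, 295 x 46 x 14 mm, lying on the worktop near its front edge, right of the robot; origin at the centre of its underside, x axis along it.
- dip_bowl: Small dark bowl, 83 mm across, 40 mm high, on the worktop at the front left; origin at the centre of its underside.
There are look-alikes about, which are no part of the job. Several things have the shape of the phone; the one meant has the colours described above.

How it is judged:
At the end, for the whole second after the job is handed in: The phone lies flat and still on the board, untouched, overhanging the end nearer the mug by about a third of its length (40 to 64 mm of 155), its long axis within 9 degrees of the board's, the whole of it between the board's two long sides (((y of mug in the frame of board above 0 m and y of phone in the frame of board between 0.1025 and 0.1265 m) or (y of mug in the frame of board below 0 m and y of phone in the frame of board between -0.1265 and -0.1025 m)) and angle between the x axis of phone and the y axis of board, either way round below 0.16 rad and x of phone in the frame of board between -0.075 and 0.075 m and z of phone in the frame of board between 0.027 and 0.037 m and angle between phone's own z axis and vertical below 0.05 rad and linear speed of phone below 0.01 m/s and contact force between phone and the fingers below 0.1 N).
It fails at once if the phone is lifted (more than 8 mm above the board) or tipped (z of phone in the frame of board above 0.04 m or angle between phone's own z axis and vertical above 0.2 rad).
It fails at once if the phone falls off the board (z of phone in the frame of board below 0.015 m).
It fails at once if the phone is pushed or pressed with more than 25 N (contact force between phone and the fingers above 25 N).
It fails at once if the peeler, mug, salt shaker, wooden spoon or small dark bowl is moved more than 20 mm (distance of any of peeler, mug, shaker, wooden_spoon, dip_bowl from where it was at the start of the episode above 0.02 m).
It also fails if it takes over 48 s, if anything falls off the work surface, if the arm or the gripper's body presses on something with over 40 N, if the wrist force passes 120 N, or if a joint passes its speed limit or range.

ROBOT

A 7-joint arm with a two-finger parallel gripper is mounted at the origin on a cart in front of the work surface, level with it; the furniture and walls round the work are solid. World frame = base frame: x ahead of the robot, y to its left, z up, the work surface at z = 0. Lengths are in m, angles in rad, forces in N, time in s.
With the tool pointing down it reaches from about 0.425 to 0.925 m from the base axis. Payload 6.8 kg.
Tool frame: the origin (TCP) lies on the centre line of the jaws, within the pads' length; the fingertips stand 25 mm ahead of it and the grasp point (between the pads) lies 6 mm ahead of it; z points along the fingers, y is the line along which they close (so a half turn about z gives the same grasp; the last joint's range is limited). The gripper opens to 85 mm and grips with 20 to 120 N. Pads are 22 mm wide; open, the fingers measure 114 mm over their backs; the gripper's body (76 mm by 85 mm) begins 54 mm behind the grasp point. The pads swing forward as they close: fully open they stand 13 mm farther back than shut.
Start: joints at [1.135, 0.477, 0.022, 1.555, -0.011, 1.109, -0.083], TCP at [0.217, -0.639, 0.256] pointing down, gripper open.
Joint ranges: [-2.96, 2.96], [-0.34, 2.1], [-1.41, 1.46], [0.24, 2.44], [-1.37, 4.51], [0.17, 1.92], [-2.96, 2.96]. Speed limits (rad/s): [2.39, 2.39, 3.14, 3.14, 3.14, 3.14, 3.14].

INTERFACE

Orientations are given as a rotation vector (axis times angle).
In Python, from bench import telemetry, grab_frame, job gives the robot as it stands.
- The arm moves only by the tool apply_moves, never from a script. Its argument "rows" is a list of rows, each a list of 2 entries, a list of its own where there are three numbers: the shift along the tool's x, y, z each as a share of 250 mm, from -1 to 1, then the turn, a rotation vector about the tool's x, y, z each as a share of pi rad, from -1 to 1. A call has 1 to 10 rows; each row is the pose to reach, as a shift and turn from the pose commanded when the call began, along the tool's axes at that moment, turning the shorter way round; what a row does not reach only later rows make up. A row lasts 1/8 s, in which the tool goes at most 62.5 mm and 10.7 degrees, less where a joint would pass 70% of its speed; a pose out of reach is approached as far as the arm can. A call with a number of a shift or a turn outside -1 to 1 is refused whole. A call with a gripper value outside its range is refused whole. "jaw" is the gripper's target within -1 to 1 (fully open at 1, half-way at 0, shut at -1), set as the call begins (left out, the last holds). The fingers move at their own pace and stop on an object; "newtons" is the grip in N (left out, the last holds). Time passes only in rows, so rows that repeat a pose let the fingers close. It gives the time, the measured TCP pose, the force, the opening and the grip force at its end, in the units of the state.
- telemetry.get_obs(): the state, without advancing time (a new reading comes with each control period).
- grab_frame(name): name is "scene" or "top" or "wrist"; returns a dict with "frame" (384x512x3 uint8, red, green, blue), "vertical_fov" (degrees; the focal length in pixels is half the picture's height over the tangent of half this angle, whatever the lens; pixels are square), "cx", "cy" (the principal point, pixels), "origin" and "attitude" of the camera in the world. Camera axes: x right, y up, looking along -z (the intrinsics and any distortion apply to the point x, -y, -z); pixel columns grow to the right and rows downward; lengths in m; the calibration is good to about 2 mm. A picture is of the moment at which its call begins. There is no depth.
- job.hand_in(): hands the job in; it is judged then, once.
The state is a dict: "clock": time; "joints": joint angles; "qvel": joint speeds; "tau": joint torques, N m; "tcp_pos": TCP position; "orientation": TCP orientation; "contact_force": force on the tool from outside, world axes, zero at the start; "moment": the same for the moment, N m; "grip_width": finger opening in m; "gripper_force": force on a finger pad.
Only numpy, scipy, OpenCV 4.12 (cv2) and the standard library are available. Lean on these libraries where they do the work, as an engineer would, in place of code of your own. Each camera call takes 0.05 s, during which the arm holds its last target. There are 200 camera calls.

## Working session

There is one attempt and no reset: what is moved stays moved. The work goes in short steps, Python scripts to look and compute and a tool call to move; the robot and the scene stay as the last step left them, time stands still between calls to the robot, and variables do not carry over. Pictures are saved under pics/ and viewed, at most 10 in all, crops included, and the job is handed in when it is done.

Besides the shell and the picture viewer there is one more tool, called after "Call:" by a JSON object that holds its "method" and its "body", one argument or row to a line. apply_moves: Moves the arm, as the interface text tells. Its arguments: {"type":"object","properties":{"rows":{"type":"array"},"jaw":{"type":"number"},"newtons":{"type":"number"}},"required":["rows"]}

```bash
mkdir -p pics
cat > h.py <<'E'
import numpy as np,cv2
from scipy.spatial.transform import Rotation as R
from bench import telemetry,grab_frame,job
def cam(n):
    g=grab_frame(n);return g
def Rm(g):
    a=np.array(g["attitude"],float)
    return a if a.shape==(3,3) else (R.from_rotvec(a).as_matrix() if a.size==3 else R.from_quat(a).as_matrix())
def ray(g,u,v,z):
    f=192/np.tan(np.radians(g["vertical_fov"])/2)
    d=Rm(g)@np.array([(u-g["cx"])/f,-(v-g["cy"])/f,-1]);o=np.array(g["origin"])
    return o+d*(z-o[2])/d[2]
def save(g,p): cv2.imwrite(p,g["frame"][:,:,::-1])
E
python3 - <<'E'
from h import *
for n in("top","scene"):
    g=cam(n);save(g,f"pics/{n}0.png");print({k:v for k,v in g.items() if k!="frame"})
print(telemetry.get_obs())
E
```

```text
{'vertical_fov': 56.50656163233315, 'cx': 256.2602697392226, 'cy': 198.10263335369757, 'origin': array([ 0.16215962, -0.02436659,  1.35915967]), 'attitude': array([ 0.13325008, -0.15058134, -1.54614014])}
{'vertical_fov': 42.87317581558362, 'cx': 247.3719785283507, 'cy': 197.62671520858078, 'origin': array([-0.50351374, -0.66204845,  0.85601927]), 'attitude': array([ 0.86673024, -0.46152117, -0.93995017])}
{'clock': 0.1, 'joints': array([ 1.13489612,  0.4777568 ,  0.02233431,  1.55634454, -0.01151295,
        1.10929942, -0.08308779]), 'qvel': array([ 1.71444512e-03, -9.64852783e-04,  1.26503182e-03, -3.24322766e-03,
        1.80894005e-05,  7.11723746e-04,  1.18421871e-03]), 'tau': array([ 5.58765430e-03, -5.97755921e+01,  1.61444351e+00, -2.81948680e+01,
        1.28547373e-02,  5.06603887e-03,  2.89676102e-06]), 'tcp_pos': array([ 0.21716611, -0.63859256,  0.25539974]), 'orientation': array([-3.09786687e+00, -5.12390637e-01,  5.96924521e-04]), 'contact_force': array([-0.50307663, -0.39022983, -0.49552564]), 'moment': array([-0.00510825,  0.05050471,  0.00728497]), 'gripper_force': 0.0, 'grip_width': 0.08525707464695202}
```

View pics/top0.png

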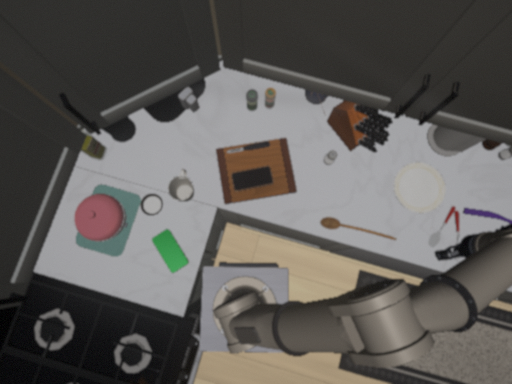

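View pics/scene0.png

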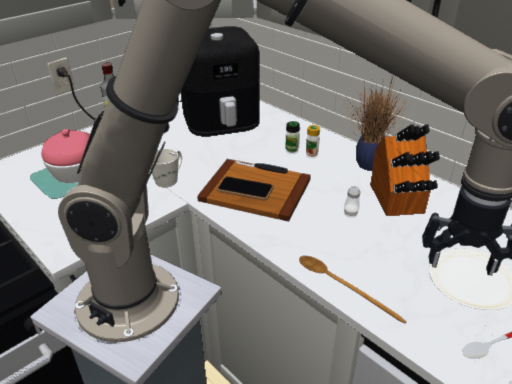

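The top view shows the board at (257,170), the phone at (253,178), the mug at (182,188) beyond the left end, the shaker at (331,157) and the peeler at (248,148). Next I'll measure the board and phone.

Run:
```python
from h import *
g=cam("top");im=g["frame"];hsv=cv2.cvtColor(im,cv2.COLOR_RGB2HSV)
roi=np.zeros(im.shape[:2],np.uint8);roi[125:215,205:312]=255
wood=((hsv[...,1]>90)|(hsv[...,2]<70)).astype(np.uint8)*255&roi
wood=cv2.morphologyEx(wood,cv2.MORPH_CLOSE,np.ones((5,5)))
c=max(cv2.findContours(wood,0,2)[0],key=cv2.contourArea)
def rep(n,c,z):
    P=np.array([ray(g,u,v,z)[:2] for u,v in c.reshape(-1,2)],np.float32)
    r=cv2.minAreaRect(P);print(n,np.round(r[0],4),np.round(r[1],4),r[2],np.round(cv2.boxPoints(r),3).tolist())
rep("board",c,.032)
dark=(im.max(2)<60).astype(np.uint8)*255&roi
for c in cv2.findContours(dark,0,2)[0]:
    if cv2.contourArea(c)>60: rep("dark %s"%(cv2.boundingRect(c),),c,.041)
for n,u,v,z in(("mug",182,188,.095),("shaker",331,157,.08),("bowlish",152,205,.04)):print(n,ray(g,u,v,z))
cv2.imwrite("pics/b.png",cv2.resize(im[120:220,130:350,::-1],None,fx=3.6,fy=3.6,interpolation=cv2.INTER_CUBIC))
```

```text
board [ 0.5154 -0.0319] [0.2129 0.2664] 10.790282249450684 [[0.38600000739097595, 0.07900000363588333], [0.4359999895095825, -0.18299999833106995], [0.6449999809265137, -0.14300000667572021], [0.5950000286102295, 0.11900000274181366]]
dark (233, 167, 39, 23) [ 0.4811 -0.0191] [0.0641 0.1427] 12.932842254638672 [[0.4339999854564667, 0.0430000014603138], [0.4659999907016754, -0.09600000083446503], [0.527999997138977, -0.08100000023841858], [0.4959999918937683, 0.057999998331069946]]
mug [0.42529595 0.23227598 0.095     ]
shaker [ 0.55838638 -0.31204618  0.08      ]
bowlish [0.36966107 0.35128213 0.04      ]
```

View pics/b.png

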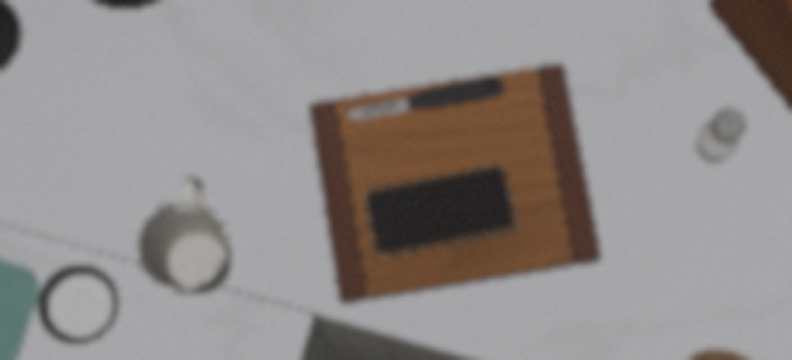

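The crop confirms it: the mug is beyond the board's left (+y) end, and the phone screen is dark on the near half of the board. I'll push along board +y with two half-open fingertips on the phone's right end.

```bash
cat >> h.py <<'E'
th=np.radians(10.8);B=np.array([.5154,-.0319]);bx=np.array([np.cos(th),np.sin(th)]);by=np.array([-np.sin(th),np.cos(th)])
def goal(x,y,z):
    o=telemetry.get_obs();M=R.from_rotvec(o["orientation"]);p=np.array([*x_y(x,y),z]) 
    T=R.from_matrix(np.array([[*by,0],[*bx,0],[0,0,-1]]).T)   # tool x=board y, tool y=board x
    if np.linalg.det(T.as_matrix())<0: raise SystemExit
    print("t",o["clock"],"tcp",o["tcp_pos"].round(4),"board xy",(np.array([bx,by])@(o["tcp_pos"][:2]-B)).round(4),"F",o["contact_force"].round(1),"w",o["grip_width"])
    print("shift",(M.inv().apply(p-o["tcp_pos"])/.25).round(4),"turn",((M.inv()*T).as_rotvec()/np.pi).round(4),"target",p)
def x_y(x,y): return B+x*bx+y*by
E
python3 -c "
from h import *
goal(-.0285,-.095,.15)"
```

```text
t 0.15 tcp [ 0.2172 -0.6387  0.2555] board xy [-0.4066 -0.5401] F [-0.8 -0.3 -0.4] w 0.08536959935762307
shift [ 1.7452 -1.5526  0.424 ] turn [-4.000e-04 -3.000e-04 -4.556e-01] target [ 0.50520604 -0.13055766  0.15      ]
```

Call:
{"method": "apply_moves", "body": {
  "rows": [
    [[0.25,-0.22,0.0],[0,0,-0.06]],
    [[0.5,-0.44,0.0],[0,0,-0.12]],
    [[0.7,-0.62,0.05],[0,0,-0.18]],
    [[0.9,-0.8,0.1],[0,0,-0.23]],
    [[0.9,-0.8,0.1],[0,0,-0.23]],
    [[0.9,-0.8,0.1],[0,0,-0.23]],
    [[0.9,-0.8,0.1],[0,0,-0.23]]
  ],
  "jaw": 0
}}

```text
clock: 1.02
tcp_pos: [0.3655, -0.3779, 0.2313]
orientation: [2.718, 1.574, -0.001]
contact_force: [-1.4, -0.1, -0.1]
grip_width: 0.0428
gripper_force: 0.0
```

```bash
python3 -c "
from h import *
goal(-.0285,-.095,.15)"
```

```text
t 1.025 tcp [ 0.3655 -0.3779  0.2313] board xy [-0.212  -0.3118] F [-1.4 -0.1 -0.1] w 0.04275722232970582
shift [ 1.1363 -0.0077  0.3246] turn [-1.000e-04  2.000e-04 -2.258e-01] target [ 0.50520604 -0.13055766  0.15      ]
```

Call:
{"method": "apply_moves", "body": {
  "rows": [
    [[0.25,0,0.08],[0,0,-0.06]],
    [[0.5,0,0.15],[0,0,-0.12]],
    [[0.75,0,0.22],[0,0,-0.18]],
    [[1.0,-0.01,0.32],[0,0,-0.226]],
    [[1.0,-0.01,0.32],[0,0,-0.226]],
    [[1.0,-0.01,0.32],[0,0,-0.226]],
    [[1.0,-0.01,0.32],[0,0,-0.226]]
  ]
}}

```text
clock: 1.9
tcp_pos: [0.4876, -0.1619, 0.1516]
orientation: [2.006, 2.417, -0.002]
contact_force: [0.1, -0.6, -0.0]
grip_width: 0.0425
gripper_force: 0.0
```

Run:
```python
from h import *
goal(-.0285,-.095,.07)
g=cam("wrist");save(g,"pics/w1.png");print({k:v for k,v in g.items() if k!="frame"})
```

```text
t 1.9 tcp [ 0.4876 -0.1619  0.1516] board xy [-0.0517 -0.1225] F [ 0.1 -0.6 -0. ] w 0.04248072466592302
shift [0.1106 0.0925 0.3262] turn [-0.0001  0.0004 -0.0011] target [ 0.50520604 -0.13055766  0.07      ]
{'vertical_fov': 62.09203719543448, 'cx': 257.3950224284247, 'cy': 190.1362467606131, 'origin': array([ 0.47453399, -0.08655791,  0.26933567]), 'attitude': array([-0.30282945, -0.02834223,  0.18407072])}
```

View pics/w1.png

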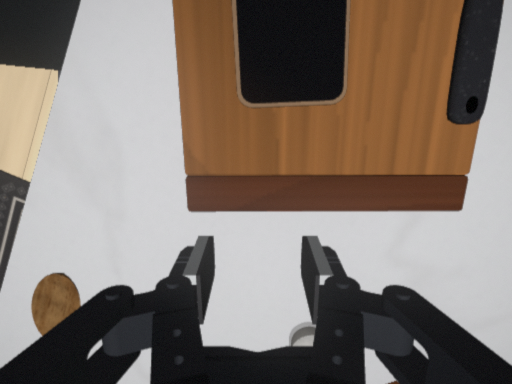

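The wrist view shows the phone's right end at about (240,104)–(346,102) and the board's right end at (188,211)–(464,209). I'll turn these into points.

Run:
```python
from h import *
g=cam("wrist")
for n,u,v,z in(("brd R near",188,211,.032),("brd R far",464,209,.032),("near edge top",174,0,.032),("phone near",243,106,.041),("phone far",343,104,.041),("ph near top",234,0,.041),("ph far top",348,0,.041)):
    p=ray(g,u,v,z);print(n,p.round(4),"board",(np.array([bx,by])@(p[:2]-B)).round(4))
```

```text
brd R near [ 0.4373 -0.1869  0.032 ] board [-0.1058 -0.1376]
brd R far [ 0.6527 -0.1447  0.032 ] board [ 0.1137 -0.1365]
near edge top [ 0.4103 -0.041   0.032 ] board [-0.1049  0.0108]
phone near [ 0.4667 -0.0986  0.041 ] board [-0.0603 -0.0564]
phone far [ 0.5345 -0.0845  0.041 ] board [ 0.0089 -0.0552]
ph near top [ 0.45   -0.0357  0.041 ] board [-0.0649  0.0085]
ph far top [ 0.5209 -0.0224  0.041 ] board [0.0072 0.0083]
```

```bash
sed -i 's/th=np.radians(10.8);B=np.array(\[.5154,-.0319\])/th=np.radians(11.0);B=np.array([.5191,-.0282])/' h.py; python3 -c "
from h import *
goal(-.033,-.097,.07)"
```

```text
t 2.0 tcp [ 0.4877 -0.1614  0.1517] board xy [-0.0563 -0.1248] F [ 0.3 -0.2 -0.3] w 0.0429204546859035
shift [0.1121 0.0924 0.3268] turn [ 0.      0.0004 -0.002 ] target [ 0.50521478 -0.12971453  0.07      ]
```

Call:
{"method": "apply_moves", "body": {
  "rows": [
    [[0.11,0.092,0.1],[0,0,-0.002]],
    [[0.11,0.092,0.22],[0,0,-0.002]],
    [[0.11,0.092,0.32],[0,0,-0.002]],
    [[0.11,0.092,0.34],[0,0,-0.002]],
    [[0.11,0.092,0.344],[0,0,-0.002]],
    [[0.11,0.092,0.344],[0,0,-0.002]]
  ]
}}

```text
clock: 2.75
tcp_pos: [0.5062, -0.1283, 0.0663]
orientation: [1.993, 2.426, 0.001]
contact_force: [-0.1, -0.4, -0.3]
grip_width: 0.0429
gripper_force: 0.0
```

Run:
```python
from h import *
goal(-.033,-.097,.058)
save(cam("wrist"),"pics/w2.png")
```

```text
t 2.75 tcp [ 0.5062 -0.1283  0.0663] board xy [-0.0318 -0.0958] F [-0.1 -0.4 -0.3] w 0.042883130499711195
shift [-0.0048 -0.0051  0.0334] turn [0.0005 0.0003 0.001 ] target [ 0.50521478 -0.12971453  0.058     ]
```

View pics/w2.png

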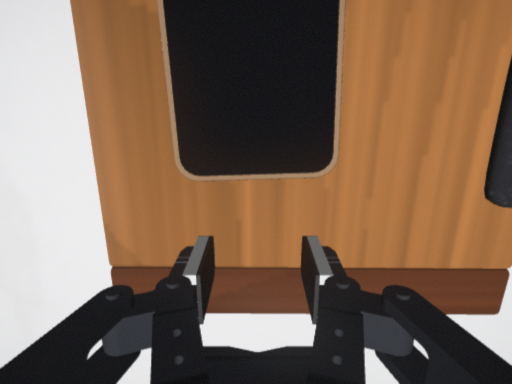

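Both fingers (u≈200 and 315) are centred behind the phone's end (v≈178). Now lower gently towards the board.

Call:
{"method": "apply_moves", "body": {
  "rows": [
    [[0,0,0.008],[0,0,0]],
    [[0,0,0.016],[0,0,0]],
    [[0,0,0.02],[0,0,0]],
    [[0,0,0.02],[0,0,0]]
  ]
}}

```text
clock: 3.3
tcp_pos: [0.5054, -0.1277, 0.0602]
orientation: [-1.993, -2.428, 0.0]
contact_force: [-0.3, 0.4, -0.3]
grip_width: 0.0427
gripper_force: 0.0
```

Call:
{"method": "apply_moves", "body": {
  "rows": [
    [[0,0,0.004],[0,0,0]],
    [[0,0,0.006],[0,0,0]],
    [[0,0,0.006],[0,0,0]]
  ]
}}

```text
clock: 3.68
tcp_pos: [0.5055, -0.1278, 0.0588]
orientation: [-1.994, -2.428, 0.0]
contact_force: [0.5, 0.3, -0.9]
grip_width: 0.0428
gripper_force: 0.0
```

Call:
{"method": "apply_moves", "body": {
  "rows": [
    [[0,0,0.004],[0,0,0]],
    [[0,0,0.008],[0,0,0]],
    [[0,0,0.008],[0,0,0]]
  ]
}}

```text
clock: 4.05
tcp_pos: [0.5054, -0.1278, 0.0567]
orientation: [-1.994, -2.428, 0.0]
contact_force: [-0.1, -0.0, 0.3]
grip_width: 0.0426
gripper_force: 0.0
```

Call:
{"method": "apply_moves", "body": {
  "rows": [
    [[0,0,0.004],[0,0,0]],
    [[0,0,0.006],[0,0,0]],
    [[0,0,0.006],[0,0,0]]
  ]
}}

```text
clock: 4.42
tcp_pos: [0.5055, -0.1278, 0.0553]
orientation: [-1.994, -2.428, 0.0]
contact_force: [0.1, 0.6, -0.1]
grip_width: 0.0427
gripper_force: 0.0
```

Call:
{"method": "apply_moves", "body": {
  "rows": [
    [[0,0,0.004],[0,0,0]],
    [[0,0,0.005],[0,0,0]],
    [[0,0,0.005],[0,0,0]]
  ]
}}

```text
clock: 4.8
tcp_pos: [0.5056, -0.1278, 0.0552]
orientation: [1.993, 2.428, -0.001]
contact_force: [-4.6, 0.9, 13.9]
grip_width: 0.0428
gripper_force: 7.0
```

Run:
```python
from h import *
goal(-.033,-.076,.054)
g=cam("scene");cv2.imwrite("pics/s2.png",cv2.resize(g["frame"][120:230,180:330,::-1],None,fx=5,fy=5,interpolation=cv2.INTER_CUBIC))
```

```text
t 4.8 tcp [ 0.5056 -0.1278  0.0552] board xy [-0.0323 -0.0952] F [-4.6  0.9 13.9] w 0.04275239199919178
shift [ 0.0767 -0.0027  0.0047] turn [-0.      0.0002  0.0012] target [ 0.50120779 -0.10910036  0.054     ]
```

View pics/s2.png

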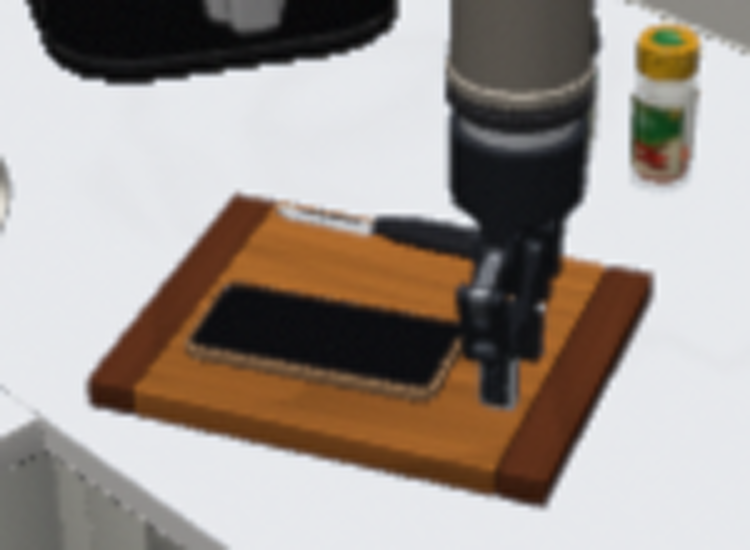

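The fingertips touched the board at TCP z = 0.055, level with the phone's end and clear of it. I'll raise them 3 mm and push slowly.

Call:
{"method": "apply_moves", "body": {
  "rows": [
    [[0,0,-0.016],[0,0,0]],
    [[0.03,0,-0.016],[0,0,0]],
    [[0.06,0,-0.016],[0,0,0]],
    [[0.08,0,-0.016],[0,0,0]],
    [[0.095,0,-0.016],[0,0,0]],
    [[0.11,0,-0.016],[0,0,0]],
    [[0.125,0,-0.016],[0,0,0]],
    [[0.14,0,-0.016],[0,0,0]],
    [[0.155,0,-0.016],[0,0,0]],
    [[0.155,0,-0.016],[0,0,0]]
  ]
}}

```text
clock: 6.1
tcp_pos: [0.498, -0.0892, 0.0581]
orientation: [-1.993, -2.429, -0.001]
contact_force: [0.5, -0.4, -0.1]
grip_width: 0.0429
gripper_force: 0.0
```

Run:
```python
from h import *
goal(-.033,.026,.058)
save(cam("wrist"),"pics/w3.png")
```

```text
t 6.1 tcp [ 0.498  -0.0892  0.0581] board xy [-0.0323 -0.0559] F [ 0.5 -0.4 -0.1] w 0.0429145135892302
shift [ 0.3275 -0.0013  0.0006] turn [ 0.0001 -0.0001  0.0014] target [ 0.48174527 -0.00897439  0.058     ]
```

View pics/w3.png

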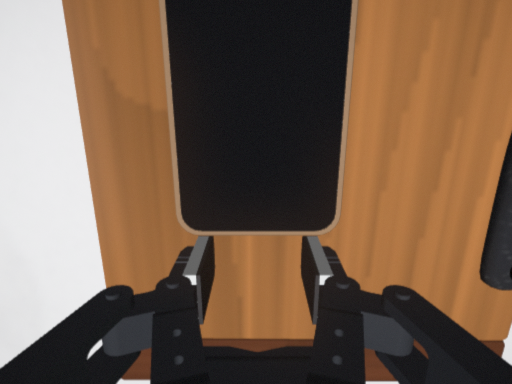

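The phone's end (v≈234) is flush against both fingers and squared up. I'll keep pushing.

Call:
{"method": "apply_moves", "body": {
  "rows": [
    [[0.02,0,0],[0,0,0]],
    [[0.05,0,0],[0,0,0]],
    [[0.08,0,0],[0,0,0]],
    [[0.11,0,0],[0,0,0]],
    [[0.14,0,0],[0,0,0]],
    [[0.17,0,0],[0,0,0]],
    [[0.2,0,0],[0,0,0]],
    [[0.22,0,0],[0,0,0]],
    [[0.235,0,0],[0,0,0]],
    [[0.24,0,0],[0,0,0]]
  ]
}}

```text
clock: 7.4
tcp_pos: [0.4863, -0.0308, 0.0581]
orientation: [1.993, 2.428, -0.0]
contact_force: [1.1, -2.8, 1.2]
grip_width: 0.0428
gripper_force: 1.1
```

Run:
```python
from h import *
goal(-.033,.026,.058)
g=cam("wrist");save(g,"pics/w4.png")
for v in(230,234,238): print(v,(np.array([bx,by])@(ray(g,257,v,.041)[:2]-B)).round(4))
```

```text
t 7.4 tcp [ 0.4863 -0.0308  0.0581] board xy [-0.0327  0.0037] F [ 1.1 -2.8  1.2] w 0.042792580287879446
shift [ 0.0892 -0.0009  0.0003] turn [0.     0.     0.0013] target [ 0.48174527 -0.00897439  0.058     ]
230 [-0.0318  0.0186]
234 [-0.0318  0.0166]
238 [-0.0318  0.0145]
```

View pics/w4.png

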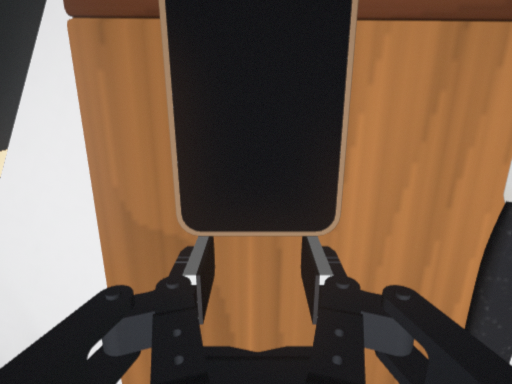

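The phone's end is at board y ≈ 0.016, square. It needs another 21 mm.

Call:
{"method": "apply_moves", "body": {
  "rows": [
    [[0.02,0,0],[0,0,0]],
    [[0.045,0,0],[0,0,0]],
    [[0.065,0,0],[0,0,0]],
    [[0.078,0,0],[0,0,0]],
    [[0.084,0,0],[0,0,0]],
    [[0.084,0,0],[0,0,0]],
    [[0.04,0,0],[0,0,0]],
    [[-0.05,0,0],[0,0,0]],
    [[-0.05,0,-0.2],[0,0,0]],
    [[-0.3,0,-0.45],[0,0,0]]
  ]
}}

```text
clock: 8.7
tcp_pos: [0.4972, -0.0846, 0.1533]
orientation: [-1.986, -2.432, -0.002]
contact_force: [1.3, -1.0, -0.1]
grip_width: 0.0424
gripper_force: 0.0
```

Call:
{"method": "apply_moves", "body": {
  "rows": [
    [[-0.2,0,-0.2],[0,0,0]],
    [[-0.4,0,-0.3],[0,0,0]],
    [[-0.6,0,-0.3],[0,0,0]],
    [[-0.8,0,-0.3],[0,0,0]],
    [[-0.8,0,-0.3],[0,0,0]]
  ]
}}

```text
clock: 9.32
tcp_pos: [0.535, -0.2887, 0.2266]
orientation: [2.003, 2.42, -0.002]
contact_force: [0.0, 0.2, -1.0]
grip_width: 0.0427
gripper_force: 0.0
```

Run:
```python
from h import *
goal(-.033,-.1,.2)
g=cam("top");im=g["frame"]
roi=np.zeros(im.shape[:2],np.uint8);roi[160:210,190:312]=255
d=(im.max(2)<60).astype(np.uint8)*255&roi
for c in cv2.findContours(d,0,2)[0]:
    if cv2.contourArea(c)>300:
        P=np.array([(np.array([bx,by])@(ray(g,u,v,.041)[:2]-B)) for u,v in c.reshape(-1,2)],np.float32);print(cv2.minAreaRect(P))
cv2.imwrite("pics/t5.png",cv2.resize(im[120:220,130:350,::-1],None,fx=3.6,fy=3.6,interpolation=cv2.INTER_CUBIC))
```

```text
t 9.325 tcp [ 0.535  -0.2887  0.2266] board xy [-0.0341 -0.2587] F [ 0.   0.2 -1. ] w 0.04273533736599958
shift [0.6351 0.0018 0.1055] turn [-0.0003  0.0004 -0.0013] target [ 0.5057872  -0.13265942  0.2       ]
((-0.03279899060726166, 0.11192600429058075), (0.06454732269048691, 0.14107191562652588), 0.656132698059082)
```

View pics/t5.png

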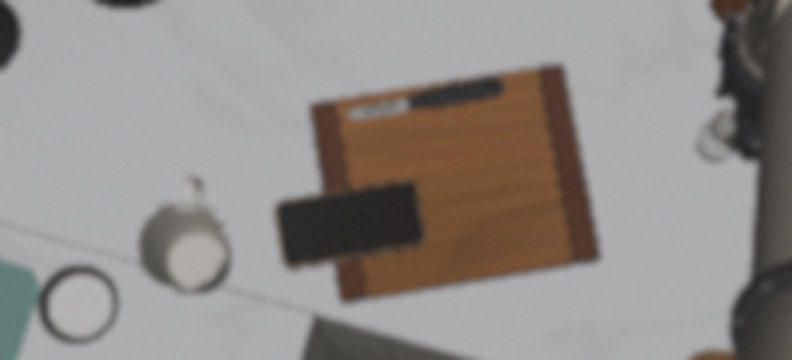

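The phone overhangs the left end, straight and flat, with its centre at board y ≈ 0.112–0.115 and its angle under 1°. The mug, peeler and shaker are where they were.

```bash
python3 -c "
from h import *
print(job.hand_in())"
```

```text
the job is handed in; nothing more can be done
None
```

The phone lies flat and square on the board, overhanging the mug-side end by about 50 mm (roughly a third of its length), and I've handed the job in; no verdict came back.

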